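Put the solder spool away in its snap-shut storage case

TASK

Stand the loose solder spool, which is on the desk to the right of the open storage case, upright in the middle of the case, on its cushion, and let it go. Then swing the hinged lid over it and press the lid's free front edge down until the spring catch clicks and keeps the lid shut. The case is delicate: never push on the lid with more than 30 N. Leave the two vials, the tin and the remote where they are.

Things in the scene. Friction and masses are not known exactly. Their poses are not given: they have to be found in the camera images.
- mat: black foam cradle, 162 x 130 x 20 mm, open to the rear, fixed on the desk; origin: centre of its underside, on the desk top; z up, x from the case's front (catch) to its hinge side. The case, a grey frame with a white lid, is held in it, same heading, same centre within 1.5 mm, but floats on the foam: the frame's underside is 4 to 22 mm above the desk top, unknown and not measured, so feel for it.
- mat_middle (a point): point on the desk top under the middle of the case. Here the spool stands on a flat grey cushion, 84 x 68 mm, part of the cradle, its top 23 mm above the desk top at any height of the frame. The case's frame round it: 96 mm along the cradle's x, 80 mm along y, walls 3 mm thick, rim 15 mm above the frame's underside.
- mat_hinge (a point): point on the desk top under the middle of the lid's hinge line, which runs along the cradle's y, 15 mm above the frame's underside. The white hood-shaped lid reaches 96 mm forward from it when shut, is 80 mm wide and 45 mm high outside: its flat top is 60 mm above the frame's underside when shut.
- mat_front (a point): point on the desk top under the middle of the shut lid's free front edge. Press on the lid's flat top some 5 to 25 mm behind (cradle's +x of) this point. The steel catch stands up to 11 mm in front of it, 26 mm wide, its top 27 mm above the frame's underside.
- lid (a joint): lid angle, rad: 0 shut, 1.57 upright; leans back at 1.75 to 1.9 at the start (stop 1.95). Stays where left; about 1 N at its edge swings it. At about 0.07 it meets the spring catch: 9 to 18 N near the front edge makes it snap over at about 0.04, force drops; hard stop at -0.01 (1 mm lower). Caught, it rests within 0.01 of 0; not caught, it stays above 0.03.
- spool_center (a point): the solder spool (dark flanges, pale solder), standing upright: 52 mm in diameter, 34 mm high, 0.12 kg; this point is its centre, half-way up. z is its axis.
- vial_clear_center (a point): bystander: small vial with a white cap and blue contents, 15 mm in diameter, 43 mm high, centre half-way up
- vial_dark_center (a point): bystander: small vial with a black cap, 15 mm in diameter, 43 mm high, centre half-way up
- tin_center (a point): bystander: round pale screw tin, 50 mm in diameter, 18 mm high, centre half-way up
- handset_center (a point): bystander: flat black remote control, 88 x 40 x 7 mm, lying flat, centre half-way up
Mind the look-alikes: they are no part of the job. What is shaped like the part that bears spool_center but brown or turquoise is not meant.

How it is judged:
By the outcome, as a careful person would: the job done as asked, in the order asked, and still so for the second after the job is handed in, with the robot touching nothing.
It also fails if it takes over 58 s, if anything falls off the work surface, if the arm or the gripper's body presses on something with over 40 N, if the wrist force passes 120 N, or if a joint passes its speed limit or range.

ROBOT

A 6-joint arm with a two-finger parallel gripper is mounted at the origin on a cart in front of the work surface, level with it; the furniture and walls round the work are solid. World frame = base frame: x ahead of the robot, y to its left, z up, the work surface at z = 0. Lengths are in mm, angles in rad, forces in N, time in s.
With the tool pointing down it reaches from about 350 to 1000 mm from the base axis. Payload 7.1 kg.
Tool frame: the origin (TCP) lies at the very end of the fingers, on their centre line; the grasp point (between the pads) lies 19 mm behind it; z points along the fingers, y is the line along which they close (so a half turn about z gives the same grasp; the last joint's range is limited). The gripper opens to 85 mm and grips with 20 to 120 N. Pads are 22 mm wide; open, the fingers measure 114 mm over their backs; the gripper's body (76 mm by 85 mm) begins 54 mm behind the grasp point. The pads swing forward as they close: fully open they stand 13 mm farther back than shut.
Start: joints at [-1.369, 0.423, 1.63, -0, 1.089, -0.019], TCP at [136.901, -609.806, 231.319] pointing down, gripper open.
Joint ranges: [-3, 3], [-0.9, 2.11], [0.09, 2.58], [-1.31, 4.45], [0.11, 2.69], [-2.54, 2.54]. Speed limits (rad/s): [2.39, 2.39, 3.01, 3.14, 3.14, 3.14].

INTERFACE

Orientations are given as [roll, pitch, yaw] about the fixed x, y, z axes, in that order (R = Rz(yaw) Ry(pitch) Rx(roll)).
In Python, from rig import get_obs, read_camera, camera_params, finish_job gives the robot as it stands.
- The arm moves only by the shell command python3 -m creep 'ROWS' [FORCE]. ROWS is JSON, a list of rows, each a list of 3 entries, a list of its own where there are three numbers: the shift along the tool's x, y, z in mm, then the turn, a rotation vector about the tool's x, y, z in degrees, then the opening, from 0 (shut) to 1 (fully open). A call has 1 to 5 rows; each row shifts and turns the commanded pose from where the row before left it, along the tool's axes as they then stand; what a row does not reach is not made up. A row lasts 1/8 s, in which the tool goes at most 62.5 mm and 10.7 degrees, less where a joint would pass 70% of its speed; a pose out of reach is approached as far as the arm can. A call is refused whole if a number of a shift passes 62.5 or a number of a turn 10.7, either way. A call with a gripper value outside its range is refused whole. The fingers move at their own pace and stop on an object; FORCE is the grip in N (left out, the last holds). Time passes only in rows, so rows that do not move let the fingers close. It gives the time, the measured TCP pose, the force, the opening and the grip force at its end, in the units of the state.
- get_obs(): the state, without advancing time (a new reading comes with each control period).
- read_camera(name): name is "scene" or "top" or "wrist"; returns the picture (480x640x3 uint8, red, green, blue); there is no depth.
- camera_params(name): a dict with "fx", "fy", "cx", "cy" (pixels), "distortion" ([k1, k2, p1, p2, k3] as OpenCV has them; the pictures are not rectified), "view" (4x4, takes a point from world to camera coordinates). Camera axes: x right, y up, looking along -z (the intrinsics and any distortion apply to the point x, -y, -z); pixel columns grow to the right and rows downward; lengths in mm; the calibration is good to about 2 mm. A picture is of the moment at which its call begins: read the wrist's pose just before it. camera_params takes no time and is no camera call; for the wrist camera it gives the pose at the moment of the call.
- finish_job(): hands the job in; it is judged then, once.
The state is a dict: "clock": time; "joint_pos": joint angles; "joint_vel": joint speeds; "joint_torque": joint torques, N m; "position": TCP position; "tool_rot": TCP orientation; "wrist_force": force on the tool from outside, world axes, zero at the start; "torque": the same for the moment, N m; "width": finger opening in mm; "grasp_force": force on a finger pad.
Only numpy, scipy, OpenCV 4.12 (cv2) and the standard library are available. Lean on these libraries where they do the work, as an engineer would, in place of code of your own. Each camera call takes 0.05 s, during which the arm holds its last target. There are 200 camera calls.

## Working session

There is one attempt and no reset: what is moved stays moved. The work goes in short steps, Python scripts to look and compute and a shell command to move; the robot and the scene stay as the last step left them, time stands still between calls to the robot, and variables do not carry over. Pictures are saved under pics/ and viewed, at most 10 in all, crops included, and the job is handed in when it is done.

```bash
mkdir -p pics; ls
python3 - <<'E'
from rig import *
import cv2,numpy as np
o=get_obs();print({k:np.round(v,3).tolist() for k,v in o.items()})
for n in("scene","top"):
    im=read_camera(n);cv2.imwrite(f"pics/{n}0.png",im[:,:,::-1]);p=camera_params(n);print(n,{k:np.round(v,3).tolist() for k,v in p.items()})
E
```

```text
pics
{'clock': 0.0, 'joint_pos': [-1.369, 0.424, 1.631, 0.0, 1.089, -0.019], 'joint_vel': [-0.001, 0.001, -0.0, 0.001, -0.001, -0.001], 'joint_torque': [0.001, -55.737, -28.174, 0.0, 0.007, -0.0], 'position': [136.808, -609.271, 230.547], 'tool_rot': [-3.14, -0.0, 0.221], 'wrist_force': [0.749, 0.275, -0.189], 'torque': [-0.043, -0.035, 0.001], 'grasp_force': 0.0, 'width': 84.946}
scene {'fx': 454.379, 'fy': 454.379, 'cx': 320.115, 'cy': 241.198, 'distortion': [0.013, 0.0, 0.0, 0.0, 0.0], 'view': [[-0.859, -0.511, 0.015, 471.253], [0.359, -0.582, 0.73, -182.736], [-0.364, 0.633, 0.683, -823.495], [0.0, 0.0, 0.0, 1.0]]}
top {'fx': 481.968, 'fy': 481.968, 'cx': 318.909, 'cy': 234.426, 'distortion': [0.025, 0.0, 0.0, 0.0, 0.0], 'view': [[-0.024, -1.0, -0.001, 95.533], [0.985, -0.023, 0.173, -496.5], [-0.173, 0.003, 0.985, -1085.243], [0.0, 0.0, 0.0, 1.0]]}
```

View pics/top0.png

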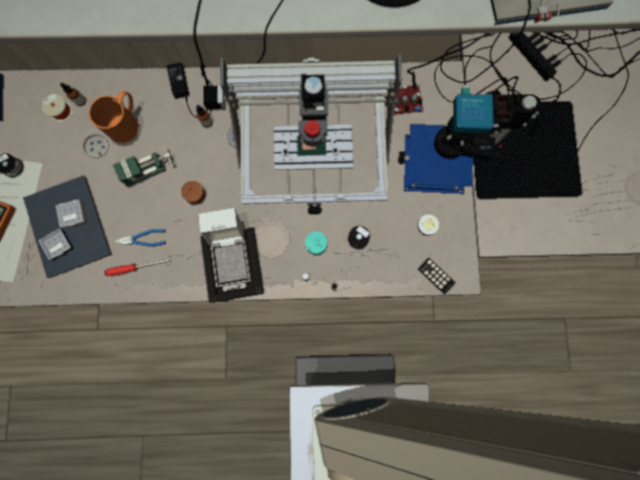

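View pics/scene0.png

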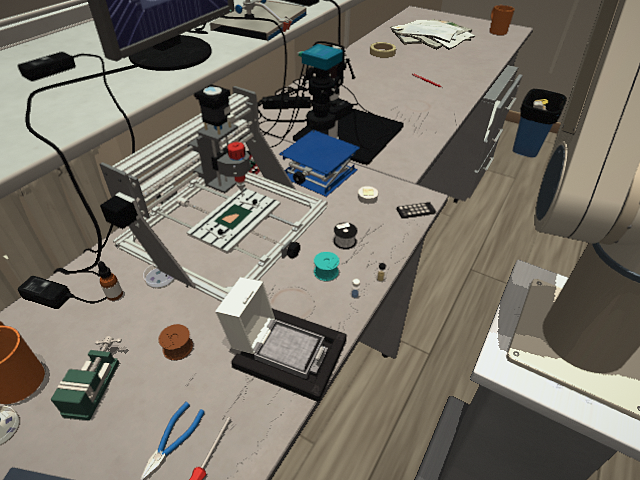

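The top image has three spool shapes: brown (193,191), turquoise (316,243) and dark with a pale part (359,237). The dark one fits spool_center. The case is at about (231,262), with the hinge at the far side. I'll confirm with one enlarged crop.

```bash
cat > h.py <<'E'
from rig import *
import cv2,numpy as np
def ray(n,uv,p=None):
    p=p or camera_params(n);K=np.array([[p["fx"],0,p["cx"]],[0,p["fy"],p["cy"]],[0,0,1]])
    x,y=cv2.undistortPoints(np.array([[uv]],float),K,np.array(p["distortion"],float))[0,0]
    V=np.array(p["view"]);R=V[:3,:3];return -R.T@V[:3,3],R.T@np.array([x,-y,-1])
def at(n,uv,z,p=None):
    c,d=ray(n,uv,p);return (c+d*(z-c[2])/d[2]).round(1)
def px(n,P,p=None):
    p=p or camera_params(n);K=np.array([[p["fx"],0,p["cx"]],[0,p["fy"],p["cy"]],[0,0,1]])
    V=np.array(p["view"]);q=np.c_[np.atleast_2d(P),np.ones(len(np.atleast_2d(P)))]@V.T
    return cv2.projectPoints((q[:,:3]*[1,-1,-1]).reshape(-1,1,3),np.zeros(3),np.zeros(3),K,np.array(p["distortion"],float))[0][:,0].round(1)
E
python3 - <<'E'
import cv2,numpy as np
a=cv2.imread("pics/top0.png")[195:310,190:390];b=cv2.imread("pics/scene0.png")[205:405,215:415]
a=cv2.resize(a,None,fx=4,fy=4,interpolation=cv2.INTER_CUBIC)
cv2.imwrite("pics/c1.png",a)
cv2.imwrite("pics/c2.png",cv2.resize(b,None,fx=3,fy=3,interpolation=cv2.INTER_CUBIC))
E
```

```text
(no output)
```

View pics/c1.png

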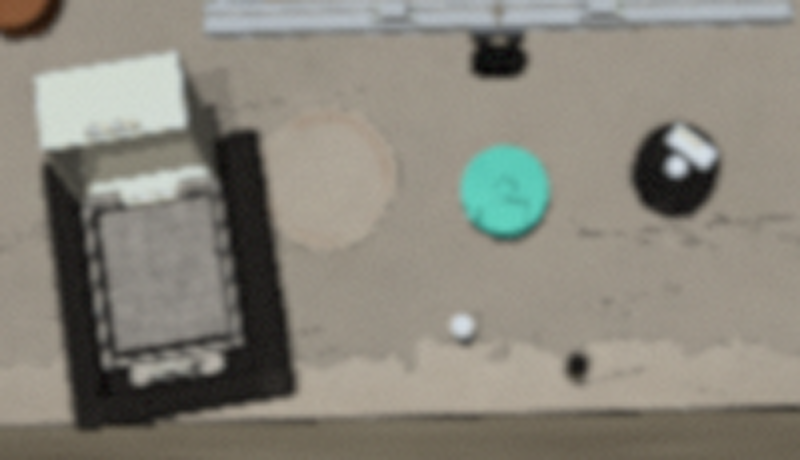

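View pics/c2.png

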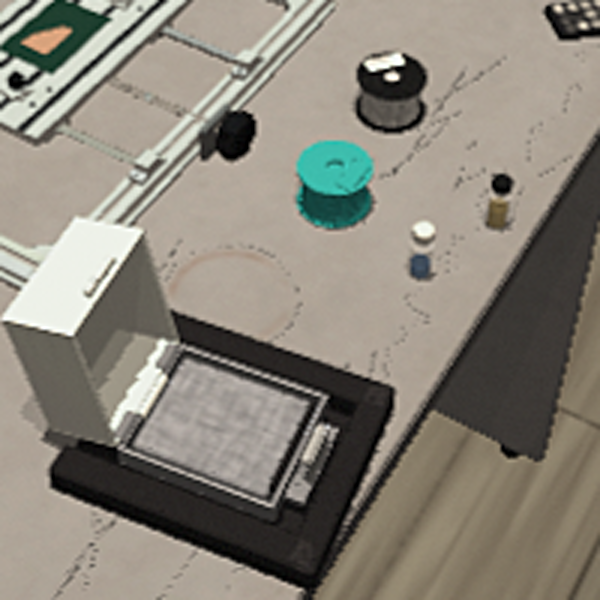

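The dark spool with the pale core and label, at top pixel (359,237) and scene about (345,235), is the target; the turquoise and brown ones are look-alikes. The lid leans back, and the catch is at the front, about crop (178,365). Next I'll fit the poses.

Run:
```python
from h import *
from scipy.optimize import least_squares
T=lambda u,v:(190+u/4-.4,195+v/4-.4)
S=lambda u,v:(215+u/3-.3,205+v/3-.3)
print("spool",at("top",T(676,168),34), "tur",at("top",T(505,190),34))
# scene: top flange ellipse centre
print("spool sc",at("scene",S(392,81),34),"vials",at("top",T(462,326),43),at("top",T(577,366),43),at("scene",S(423,231),43),at("scene",S(502,184),43))
M=[("top",T(78,427),(-81,65,0)),("top",T(295,392),(-81,-65,20)),("top",T(258,131),(81,-65,20)),
("scene",S(392,386),(-81,-65,20)),("scene",S(52,470),(81,65,20)) ,("scene",S(313,574),(-81,65,20)),
("top",T(97,212),(42,34,23)),("top",T(215,196),(42,-34,23)),("top",T(235,341),(-42,-34,23)),("top",T(115,354),(-42,34,23)),
("scene",S(322,398),(-42,-34,23)),("scene",S(270,497),(-42,34,23)),("scene",S(133,447),(42,34,23)),("scene",S(186,355),(42,-34,23))]
P={n:camera_params(n) for n in("top","scene")}
def f(q):
    c,s=np.cos(q[2]),np.sin(q[2])
    return np.concatenate([px(n,[q[0]+c*m[0]-s*m[1],q[1]+s*m[0]+c*m[1],m[2]],P[n])[0]-uv for n,uv,m in M])
c0=at("top",T(168,275),23);print(c0)
r=least_squares(f,[c0[0],c0[1],0.],diff_step=1e-3,loss="soft_l1",x_scale=[1,1,.01]);print(r.x,f(r.x).reshape(-1,2).round(1).tolist())
```

```text
spool [492.8  -9.7  34. ] tur [482.1  91.4  34. ]
spool sc [488.6  -5.2  34. ] vials [401.9 117.9  43. ] [377.3  52.3  43. ] [399.6 118.9  43. ] [374.4  55.   43. ]
[437.8 291.1  23. ]
[436.48309648 288.18447231   0.        ] [[-2.3, -1.8], [-2.7, 5.3], [6.4, 2.3], [4.3, 4.8], [-2.1, -10.0], [-8.1, 1.5], [4.8, -1.0], [4.0, 2.3], [-1.2, 1.5], [-0.2, -1.0], [-0.3, 2.8], [-4.1, -0.4], [0.2, -6.4], [4.9, -3.2]]
```

```bash
sed -i 's/\[:,0\].round(1)/[:,0]/' h.py
python3 - <<'E'
from h import *
from scipy.optimize import least_squares
T=lambda u,v:(190+u/4-.4,195+v/4-.4)
S=lambda u,v:(215+u/3-.3,205+v/3-.3)
M=[("top",T(78,427),(-81,65,0)),("top",T(295,392),(-81,-65,20)),("top",T(258,131),(81,-65,20)),
("scene",S(392,386),(-81,-65,20)),("scene",S(52,470),(81,65,20)) ,("scene",S(313,574),(-81,65,20)),
("top",T(97,212),(42,34,23)),("top",T(215,196),(42,-34,23)),("top",T(235,341),(-42,-34,23)),("top",T(115,354),(-42,34,23)),
("scene",S(322,398),(-42,-34,23)),("scene",S(270,497),(-42,34,23)),("scene",S(133,447),(42,34,23)),("scene",S(186,355),(42,-34,23))]
P={n:camera_params(n) for n in("top","scene")}
def f(q):
    c,s=np.cos(q[2]),np.sin(q[2])
    return np.concatenate([px(n,[q[0]+c*m[0]-s*m[1],q[1]+s*m[0]+c*m[1],m[2]],P[n])[0]-uv for n,uv,m in M])
r=least_squares(f,[437,290,.15],loss="soft_l1",x_scale=[1,1,.01]);print(r.x,f(r.x).reshape(-1,2).round(1).tolist())
o=get_obs();print(o["position"],o["tool_rot"])
E
```

```text
[4.35750151e+02 2.92106227e+02 1.44767774e-01] [[1.2, 2.1], [0.3, 1.1], [-0.4, -0.7], [1.5, -0.3], [-2.7, -0.4], [-0.3, 0.1], [0.6, 1.6], [-0.4, 0.9], [-0.3, -0.5], [0.8, 1.2], [-2.1, 0.9], [-0.6, -0.1], [-0.3, -0.6], [-0.0, -0.1]]
[ 136.78880949 -609.34273586  230.6147385 ] [-3.14018623e+00 -3.70702010e-05  2.20739104e-01]
```

```bash
cat >> h.py <<'E'
from scipy.spatial.transform import Rotation as Ro
C=np.array([435.8,292.1,0]);YAW=.1448;RC=Ro.from_euler("z",YAW).as_matrix()
def cr(p): return C+RC@np.array(p,float)   # cradle -> world
def to(p):
    o=get_obs();R=Ro.from_euler("xyz",o["tool_rot"]);G=Ro.from_euler("xyz",[np.pi,0,YAW])
    print("pos",o["position"].round(1) if hasattr(o["position"],"round") else o["position"],"shift",(G.inv().apply(np.array(p)-o["position"])).round(1),"turn",np.degrees((R.inv()*G).as_rotvec()).round(2),"cradle",(RC.T@(np.array(o["position"])-C)).round(1))
E
python3 - <<'E'
from h import *
print("printer corner",at("top",(240,200),15),at("top",(228,190),60),at("top",(193,191),34),"table edge",at("top",(235,300),0))
S=lambda q:((q[0]-215)*3+1,(q[1]-205)*3+1); T=lambda q:((q[0]-190)*4+1.6,(q[1]-195)*4+1.6)
for h in(4,13,22):
    print(h,[[np.round(F(q)).tolist() for q in px(n,[cr([-48,-40,h+15]),cr([-48,40,h+15]),cr([48,40,h+15]),cr([-59,0,h+27])])] for n,F in(("scene",S),("top",T))])
E
python3 -m creep '[[[0,0,0],[0,0,4.35],1],[[36.4,-45.4,0],[0,0,0],1],[[36.4,-45.4,0],[0,0,0],1],[[36.4,-45.4,0],[0,0,0],1],[[36.4,-45.4,0],[0,0,0],1]]'
```

```text
printer corner [593.  273.4  15. ] [606.3 294.2  60. ] [612.9 382.7  34. ] table edge [353.  286.4   0. ]
4 [[[329.0, 400.0], [274.0, 514.0], [118.0, 454.0], [321.0, 450.0]], [[246.0, 348.0], [111.0, 371.0], [90.0, 211.0], [178.0, 377.0]]]
13 [[[329.0, 391.0], [274.0, 505.0], [117.0, 445.0], [321.0, 441.0]], [[244.0, 347.0], [108.0, 370.0], [86.0, 209.0], [175.0, 376.0]]]
22 [[[330.0, 382.0], [274.0, 496.0], [115.0, 436.0], [321.0, 431.0]], [[242.0, 346.0], [104.0, 369.0], [83.0, 207.0], [172.0, 375.0]]]
clock: 0.72
position: [255.3, -407.3, 231.1]
tool_rot: [-3.141, -0.0, 0.144]
wrist_force: [0.8, 0.1, 0.3]
width: 85.7
grasp_force: 0.0
```

```bash
python3 -m creep '[[[36.4,-45.4,0],[0,0,0],1],[[36.4,-45.4,0],[0,0,0],1],[[36.4,-45.4,0],[0,0,0],1],[[36.4,-45.4,0],[0,0,0],1],[[36.4,-45.4,0],[0,0,0],1]]'; python3 -c "
from h import *
to([490.5,-7.5,120])"
```

```text
clock: 1.35
position: [402.7, -156.5, 231.4]
tool_rot: [3.141, -0.0, 0.145]
wrist_force: [-0.1, -0.9, 0.5]
width: 85.8
grasp_force: 0.0
pos [ 402.7 -156.5  231.4] shift [ 108.4 -134.7  111.4] turn [ 0.01 -0.01 -0.  ] cradle [ -97.5 -439.1  231.4]
```

```bash
python3 -m creep '[[[36,-45,20],[0,0,0],1],[[36,-45,20],[0,0,0],1],[[36.4,-44.7,20],[0,0,0],1],[[0,0,20],[0,0,0],1],[[0,0,0],[0,0,0],1]]'
python3 - <<'E'
from h import *
to([490.5,-7.5,120]);p=camera_params("wrist");im=read_camera("wrist");import pickle;pickle.dump(p,open("w1.pkl","wb"))
cv2.imwrite("pics/w1.png",im[:,:,::-1]);print(px("wrist",[[490.5,-7.5,34],[490.5,-7.5,0]],p))
E
```

```text
clock: 1.98
position: [488.5, -8.5, 149.8]
tool_rot: [-3.141, 0.004, 0.146]
wrist_force: [-0.1, 0.0, 0.6]
width: 85.7
grasp_force: 0.0
pos [488.5  -8.5 149.8] shift [ 2.1 -0.7 29.8] turn [-0.04  0.23  0.09] cradle [   8.8 -305.1  149.8]
[[314.72185449 230.97962704]
 [315.0640591  220.61039656]]
```

View pics/w1.png

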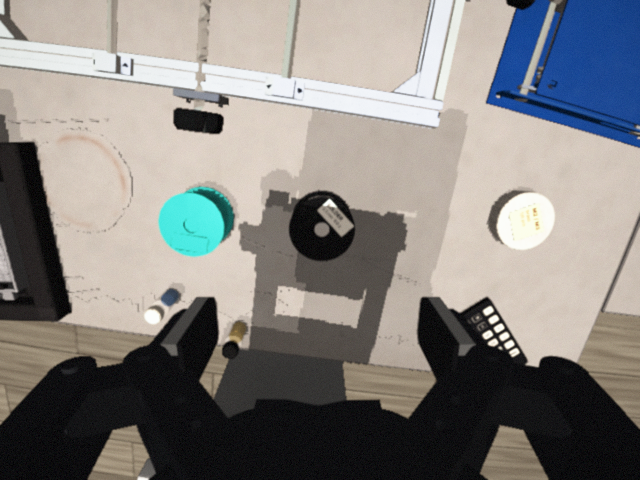

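The wrist view shows the dark spool's top disc centred at about (321.5,225.5), with its hub hole at (321,229). The turquoise one is at (192,223).

Run:
```python
from h import *
import pickle;p=pickle.load(open("w1.pkl","rb"))
im=cv2.imread("pics/w1.png",0)[170:280,270:370]
m=cv2.morphologyEx((im<48).astype(np.uint8),cv2.MORPH_OPEN,np.ones((9,9)))
c=max(cv2.findContours(m,0,1)[0],key=cv2.contourArea);e=cv2.minEnclosingCircle(c);print(e)
u=(e[0][0]+270,e[0][1]+170);print(u)
print(at("wrist",(321.5,225.5),34,p),at("wrist",u,34,p))
to(at("wrist",(321.5,225.5),34,p)*[1,1,0]+[0,0,14])
```

```text
((51.32089614868164, 56.544776916503906), 34.04720687866211)
(321.32089614868164, 226.5447769165039)
[495.7 -12.1  34. ] [494.8 -12.1  34. ]
pos [489.1  -9.1 150.8] shift [  6.1   3.9 136.8] turn [-0.02  0.13  0.02] cradle [   9.3 -305.8  150.8]
```

```bash
python3 -m creep '[[[5,3,30],[0,0,0],1],[[0,0,40],[0,0,0],1],[[0,0,40],[0,0,0],1],[[0,0,26],[0,0,0],1],[[0,0,0],[0,0,0],1]]' 40; python3 -c "
from h import *
to([494,-11.2,14])
cv2.imwrite('pics/w2.png',read_camera('wrist')[:,:,::-1])"
```

```text
clock: 2.65
position: [494.4, -12.3, 14.8]
tool_rot: [-3.141, 0.002, 0.143]
wrist_force: [0.1, 1.2, -0.3]
width: 85.4
grasp_force: 0.0
pos [494.4 -12.3  14.8] shift [-0.2 -1.1  0.8] turn [-0.03  0.14 -0.09] cradle [  14.  -309.7   14.8]
```

View pics/w2.png

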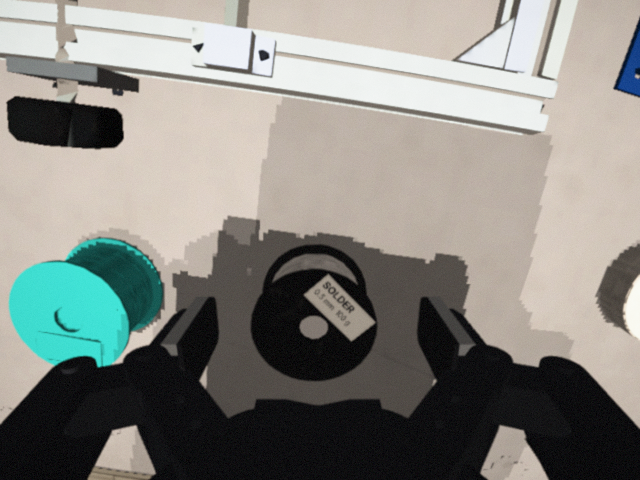

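The spool sits between the pads, with its hub at (314,327) and the finger mid-line at column 318.

```bash
python3 -c "
from h import *
q=at('wrist',(314,327),34);print(q);to(q*[1,1,0]+[0,0,14])"
```

```text
[493.5 -12.6  34. ]
pos [495.3 -12.2  15.8] shift [-1.8  0.1  1.8] turn [-0.    0.03 -0.08] cradle [  14.9 -309.7   15.8]
```

```bash
python3 -m creep '[[[-1.3,0,1],[0,0,0],1],[[0,0,0],[0,0,0],0.5],[[0,0,0],[0,0,0],0.4],[[0,0,0],[0,0,0],0.3],[[0,0,0],[0,0,0],0.3]]' 40;python3 -m creep '[[[0,0,0],[0,0,0],0.3],[[0,0,-5],[0,0,0],0.3],[[0,0,-20],[0,0,0],0.3]]'; python3 -c "
from h import *
to(cr([0,0,130]))
im=read_camera('scene');im2=read_camera('wrist')
cv2.imwrite('pics/s3.png',np.hstack([cv2.resize(im[150:350,230:430],(400,400)),cv2.resize(im2[240:480,160:480],(400,400))])[:,:,::-1])
print(px('scene',[[600,280,0],[606,280,100],[606,280,200]]),[px('top',[[606,280,z]]).tolist() for z in(0,100,200)])"
```

```text
clock: 3.32
position: [494.5, -11.7, 15.4]
tool_rot: [3.141, -0.001, 0.145]
wrist_force: [-2.7, -0.4, 10.6]
width: 50.6
grasp_force: 39.7
clock: 3.7
position: [493.1, -11.6, 39.1]
tool_rot: [-3.141, 0.002, 0.145]
wrist_force: [-0.4, 0.3, -0.7]
width: 50.4
grasp_force: 41.9
pos [493.1 -11.6  39.1] shift [ -12.9 -308.8  -90.9] turn [-0.02  0.12  0.01] cradle [  12.9 -308.8   39.1]
[[221.51837841 309.65282047]
 [211.30690726 272.51999664]
 [202.07979159 229.99260926]] [[[238.3079870047349, 196.40944246760426]], [[230.9761121925506, 185.32519342604655]], [[222.17892820302296, 172.02979864081652]]]
```

View pics/s3.png

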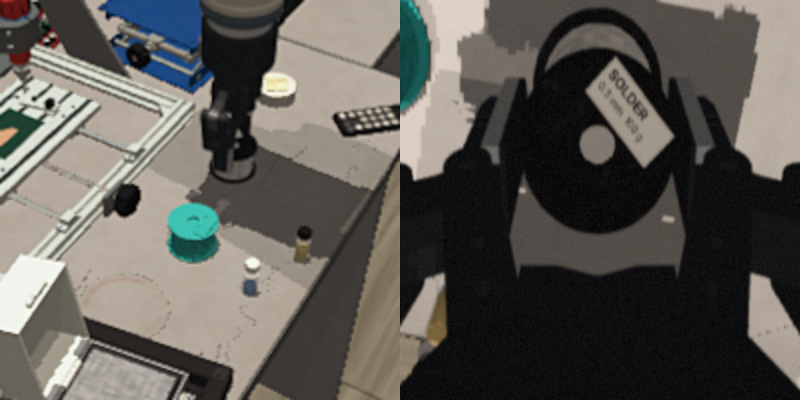

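The spool is held at 50.4 mm, level, with its hub still centred.

```bash
python3 -c "
from h import *
V=np.array(camera_params('wrist')['view']);print('cam cradle',RC.T@(-V[:3,:3].T@V[:3,3]-C))"; python3 -m creep '[[[0,0,-45],[0,0,0],0.3],[[-3,-15,-45],[0,0,0],0.3],[[-3,-45,0],[0,0,0],0.3],[[-3,-50,0],[0,0,0],0.3],[[-4,-50,0],[0,0,0],0.3]]';python3 -m creep '[[[0,-50,0],[0,0,0],0.3],[[0,-50,0],[0,0,0],0.3],[[0,-30,0],[0,0,0],0.3],[[0,-18,0],[0,0,0],0.3],[[0,0,0],[0,0,0],0.3]]';python3 -c "
from h import *
to(cr([0,0,80]))"
```

```text
cam cradle [  87.60225675 -310.56007682  183.65684034]
clock: 4.42
position: [457.7, 146.1, 129.2]
tool_rot: [-3.141, -0.001, 0.144]
wrist_force: [0.4, 0.8, -1.3]
width: 50.5
grasp_force: 42.5
clock: 5.05
position: [436.4, 291.7, 128.9]
tool_rot: [3.141, 0.0, 0.146]
wrist_force: [0.6, -0.5, -0.6]
width: 50.9
grasp_force: 42.5
pos [436.4 291.7 128.9] shift [-0.6 -0.5 48.9] turn [0.01 0.02 0.09] cradle [  0.6  -0.5 128.9]
```

```bash
python3 -c "
from h import *
o=get_obs();q=at('wrist',(317.6,327),o['position'][2]+19);print('hub cradle',RC.T@(q-C),o['joint_pos'])";python3 -m creep '[[[0,0,30],[0,0,0],0.3],[[0,0,30],[0,0,0],0.3],[[0,0,15],[0,0,0],0.3],[[0,0,8],[0,0,0],0.3],[[0,0,0],[0,0,0],0.3]]';python3 -c "
from h import *
to(cr([0,0,38]));im=read_camera('wrist');im2=read_camera('scene')
cv2.imwrite('pics/w4.png',np.hstack([im[100:480,120:520],cv2.resize(im2[240:430,190:390],(400,380))])[:,:,::-1])"
```

```text
hub cradle [ -0.81221535  -2.10482926 147.9       ] [ 5.66581463e-01  4.26951706e-01  1.92005363e+00 -1.31476749e-04
  7.94934592e-01  1.99106734e+00]
clock: 5.68
position: [436.8, 290.9, 46.3]
tool_rot: [3.141, 0.0, 0.144]
wrist_force: [1.6, 0.7, -2.2]
width: 50.6
grasp_force: 42.5
pos [436.8 290.9  46.3] shift [-0.8 -1.4  8.3] turn [ 0.01  0.02 -0.02] cradle [ 0.8 -1.4 46.3]
```

View pics/w4.png

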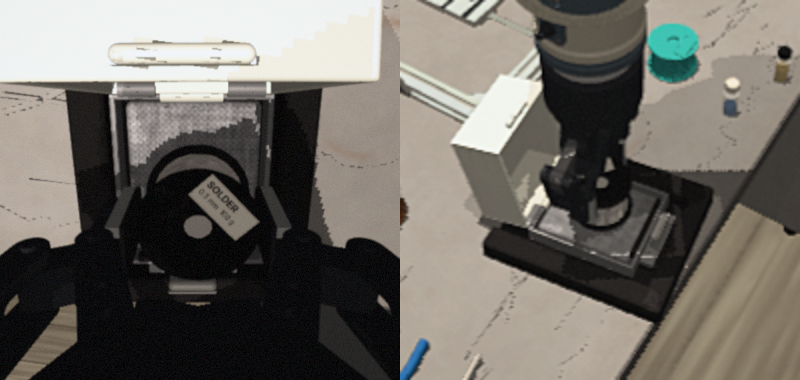

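The wrist view shows the hub at crop (198,227) and the frame at columns 115–273, so the spool is about 2 mm toward −y of the middle. I'll nudge it and lower.

```bash
python3 -m creep '[[[-0.3,-1.7,3],[0,0,0],0.3],[[0,0,2.5],[0,0,0],0.3],[[0,0,1.5],[0,0,0],0.3],[[0,0,0],[0,0,0],0.3]]';python3 -c "
from h import *
to(cr([0,0,38]))"
```

```text
clock: 6.28
position: [436.0, 292.8, 39.2]
tool_rot: [3.141, 0.0, 0.145]
wrist_force: [0.3, -0.1, -0.8]
width: 50.7
grasp_force: 42.5
pos [436.  292.8  39.2] shift [-0.3  0.7  1.2] turn [0.01 0.02 0.01] cradle [ 0.3  0.7 39.2]
```

```bash
python3 -m creep '[[[0,0,1],[0,0,0],0.3],[[0,0,0],[0,0,0],0.3]]';python3 -m creep '[[[0,0,0.8],[0,0,0],0.3],[[0,0,0],[0,0,0],0.3]]'
```

```text
clock: 6.52
position: [436.2, 292.9, 38.5]
tool_rot: [-3.142, -0.0, 0.145]
wrist_force: [-0.8, 0.0, 2.5]
width: 50.3
grasp_force: 42.9
clock: 6.78
position: [436.2, 292.9, 38.5]
tool_rot: [-3.141, -0.0, 0.145]
wrist_force: [-2.3, -2.0, 11.7]
width: 50.6
grasp_force: 43.9
```

```bash
python3 -m creep '[[[0,0,-0.8],[0,0,0],0.62],[[0,0,0],[0,0,0],0.75],[[0,0,0],[0,0,0],0.85],[[0,0,0],[0,0,0],0.85]]';python3 -m creep '[[[0,0,-10],[0,0,0],0.85],[[0,0,-40],[0,0,0],0.85],[[0,0,-60],[0,0,0],0.85],[[0,0,-40],[0,0,0],0.85]]'; python3 -c "
from h import *
to(cr([0,0,38]));im=read_camera('wrist');im2=read_camera('scene')
cv2.imwrite('pics/w5.png',np.hstack([im[100:480,120:520],cv2.resize(im2[200:390,120:320],(400,380))])[:,:,::-1])"
```

```text
clock: 7.28
position: [436.1, 292.8, 38.2]
tool_rot: [3.142, 0.0, 0.145]
wrist_force: [0.4, 0.3, -0.2]
width: 72.4
grasp_force: 0.0
clock: 7.78
position: [436.7, 293.2, 191.5]
tool_rot: [-3.14, -0.003, 0.145]
wrist_force: [1.0, 0.9, -0.2]
width: 72.5
grasp_force: 0.0
pos [436.7 293.2 191.5] shift [ -1.1   1.  153.5] turn [-0.07 -0.15  0.01] cradle [  1.1   1.  191.5]
```

View pics/w5.png

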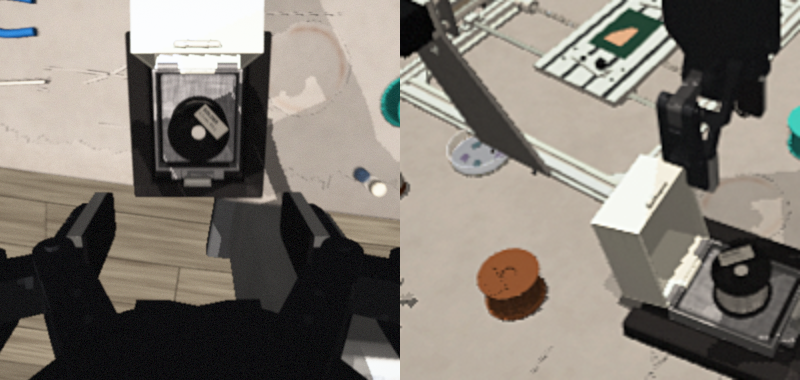

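The spool stands upright and centred on the cushion, with its hub at crop (198,133). Next: close the gripper, turn half round so the camera faces away from the printer, then go behind the lid.

```bash
python3 -m creep '[[[0,0,-20],[0,0,-10.6],0.3],[[0,0,0],[0,0,-10.6],0],[[0,0,0],[0,0,-10.6],0],[[0,0,0],[0,0,-10.6],0],[[0,0,0],[0,0,-10.6],0]]' 20;python3 -c "
from h import *
k=lambda q:(RC.T@(q-C)).round()
print('plate foot',k(at('scene',(190,285),25)),k(at('top',(245,185),25)),'lid rear edge',[k(at('top',(216.4,211.1),z)) for z in(95,105,115)],'front edge',[k(at('top',(218.9,230.5),z)) for z in (110,120,130)])
# plate slanted edge: scene lower edge points vs vertical plane through foot (world y const)
f=at('scene',(190,285),25)
for uv in((170,262),(140,228),(125,210)):
    c,d=ray('scene',uv);t=(f[1]-c[1])/d[1];q=c+t*d;print(q.round(),k(q))
"
```

```text
clock: 8.5
position: [435.6, 292.5, 207.8]
tool_rot: [-3.141, 0.001, 1.076]
wrist_force: [-0.9, -0.0, -0.5]
width: 0.2
grasp_force: 0.0
plate foot [234. -48.  25.] [185. -60.  25.] lid rear edge [array([114.,   5.,  95.]), array([112.,   3., 105.]), array([109.,   1., 115.])] front edge [array([ 66.,   2., 110.]), array([ 64.,   1., 120.]), array([ 62.,  -1., 130.])]
[715. 279.  67.] [274. -54.  67.]
[773. 279. 126.] [332. -62. 126.]
[800. 279. 157.] [358. -66. 157.]
```

```bash
for i in 1; do python3 -m creep '[[[0,0,0],[0,0,-10.6],0],[[0,0,0],[0,0,-10.6],0],[[0,0,0],[0,0,-10.6],0],[[0,0,0],[0,0,-10.6],0],[[0,0,0],[0,0,-10.6],0]]';done; python3 -m creep '[[[0,0,0],[0,0,-10.6],0],[[0,0,0],[0,0,-10.6],0],[[0,0,0],[0,0,-10.6],0],[[0,0,0],[0,0,-10.6],0],[[0,0,0],[0,0,-10.6],0]]'; sed -i 's/\[np.pi,0,YAW\]/[np.pi,0,YAW+np.pi]/' h.py; python3 -c "
from h import *
to(cr([145,5,85]))"
```

```text
clock: 9.12
position: [435.7, 292.6, 207.8]
tool_rot: [-3.141, 0.0, 2.001]
wrist_force: [0.4, -0.3, 0.4]
width: 0.1
grasp_force: 0.0
clock: 9.75
position: [435.6, 292.5, 207.8]
tool_rot: [-3.141, -0.001, 2.926]
wrist_force: [0.5, -1.1, 0.2]
width: -0.0
grasp_force: 0.0
pos [435.6 292.5 207.8] shift [-145.1    4.6  122.8] turn [ -0.04  -0.05 -20.65] cradle [-1.000e-01  4.000e-01  2.078e+02]
```

```bash
python3 -m creep '[[[0,0,0],[0,0,-10.3],0],[[0,0,0],[0,0,-10.35],0],[[-50,2,0],[0,0,0],0],[[-50,3,0],[0,0,0],0],[[-45,0,0],[0,0,0],0]]'; python3 -m creep '[[[0,0,40],[0,0,0],0],[[0,0,40],[0,0,0],0],[[0,0,30],[0,0,0],0],[[0,0,13],[0,0,0],0],[[0,0,0],[0,0,0],0]]'; python3 -c "
from h import *
to(cr([145,5,85]))"
```

```text
clock: 10.38
position: [580.2, 318.0, 207.8]
tool_rot: [-3.141, -0.001, -3.003]
wrist_force: [0.4, 1.0, 0.1]
width: -0.2
grasp_force: 0.0
clock: 11.0
position: [578.5, 317.6, 84.5]
tool_rot: [-3.141, -0.002, -3.003]
wrist_force: [0.0, 0.1, -0.2]
width: 0.1
grasp_force: 0.0
pos [578.5 317.6  84.5] shift [-0.1  0.4 -0.5] turn [-0.03 -0.1  -0.35] cradle [144.9   4.6  84.5]
```

```bash
python3 -m creep '[[[10,0,-8],[0,0,0],0],[[10,-2,-4],[0,0,0],0],[[10,0,-2],[0,0,0],0],[[10,0,0],[0,0,0],0],[[10,0,0],[0,0,0],0]]'; python3 -m creep '[[[12,0,0],[0,0,0],0],[[12,0,0],[0,0,0],0],[[12,0,0],[0,0,0],0],[[12,0,0],[0,0,0],0]]'; python3 -c "
from h import *
to(cr([10,2,100]))"
```

```text
clock: 11.62
position: [529.4, 309.0, 99.7]
tool_rot: [3.141, 0.001, -3.003]
wrist_force: [0.8, 0.9, 1.2]
width: -0.0
grasp_force: 0.9
clock: 12.12
position: [481.0, 302.0, 99.0]
tool_rot: [-3.141, -0.001, -3.003]
wrist_force: [0.5, 0.4, 0.0]
width: 0.2
grasp_force: 0.3
pos [481. 302.  99.] shift [36.2 -1.3 -1. ] turn [-0.02 -0.05 -0.34] cradle [46.2  3.3 99. ]
```

```bash
python3 -m creep '[[[12,0,0],[0,0,0],0],[[12,0,0],[0,0,0],0],[[12,0,0],[0,0,0],0]]'; python3 -m creep '[[[10,0,1],[0,0,0],0],[[10,-1,2],[0,0,0],0],[[8,0,4],[0,0,0],0],[[0,0,0],[0,0,0],0]]'; python3 -c "
from h import *
to(cr([-32,0,75]))"
```

```text
clock: 12.5
position: [445.6, 297.1, 99.2]
tool_rot: [-3.141, -0.0, -3.003]
wrist_force: [-0.2, 0.6, 0.0]
width: 0.1
grasp_force: 0.1
clock: 13.0
position: [418.1, 292.1, 91.9]
tool_rot: [-3.141, -0.001, -3.003]
wrist_force: [-0.6, -0.2, 0.2]
width: 0.2
grasp_force: 0.0
pos [418.1 292.1  91.9] shift [14.5 -2.6 16.9] turn [-0.03 -0.07 -0.33] cradle [-17.5   2.6  91.9]
```

```bash
python3 -m creep '[[[6,-1,2],[0,0,0],0],[[6,-1,2],[0,0,0],0],[[2.5,-0.6,2],[0,0,0],0],[[0,0,0],[0,0,0],0]]'; python3 -c "
from h import *
to(cr([-32,0,75]))
im=read_camera('scene')
cv2.imwrite('pics/s6.png',cv2.resize(im[150:410,180:440],(780,780))[180:780,:,::-1])"
```

```text
clock: 13.5
position: [404.7, 287.7, 86.1]
tool_rot: [-3.141, -0.0, -3.003]
wrist_force: [-0.6, 0.1, -0.6]
width: 0.2
grasp_force: 0.0
pos [404.7 287.7  86.1] shift [ 0.6 -0.2 11.1] turn [-0.01 -0.02 -0.34] cradle [-31.4   0.2  86.1]
```

```bash
python3 -m creep '[[[0,0,2],[0,0,0],0],[[0,0,2],[0,0,0],0],[[0,0,0],[0,0,0],0]]'; python3 -m creep '[[[0,0,1.5],[0,0,0],0],[[0,0,1.5],[0,0,0],0],[[0,0,0],[0,0,0],0]]'
```

```text
clock: 13.92
position: [405.0, 287.8, 82.1]
tool_rot: [-3.141, -0.0, -3.003]
wrist_force: [-0.9, 0.5, -0.1]
width: -0.1
grasp_force: 0.0
clock: 14.3
position: [405.0, 287.9, 79.2]
tool_rot: [-3.142, -0.0, -3.003]
wrist_force: [-0.1, 0.3, -0.3]
width: 0.2
grasp_force: 0.0
```

```bash
python3 -m creep '[[[0,0,1],[0,0,0],0],[[0,0,1],[0,0,0],0],[[0,0,0],[0,0,0],0]]'
```

```text
clock: 14.68
position: [405.0, 287.9, 77.3]
tool_rot: [-3.142, -0.0, -3.003]
wrist_force: [-0.7, 0.0, -0.1]
width: 0.1
grasp_force: 0.0
```

```bash
python3 -m creep '[[[0,0,0.8],[0,0,0],0],[[0,0,0],[0,0,0],0]]';  python3 -m creep '[[[0,0,0.8],[0,0,0],0],[[0,0,0],[0,0,0],0]]'
```

```text
clock: 14.92
position: [404.9, 287.9, 76.7]
tool_rot: [-3.142, -0.0, -3.003]
wrist_force: [-1.0, -1.3, 4.5]
width: 0.2
grasp_force: 2.2
clock: 15.18
position: [404.8, 287.9, 76.4]
tool_rot: [3.142, -0.0, -3.003]
wrist_force: [-3.0, -0.7, 10.8]
width: 0.0
grasp_force: 5.3
```

```bash
python3 -m creep '[[[0,0,0.8],[0,0,0],0],[[0,0,0],[0,0,0],0]]';  python3 -m creep '[[[0,0,0.8],[0,0,0],0],[[0,0,0],[0,0,0],0]]'
```

```text
clock: 15.42
position: [404.8, 287.9, 76.1]
tool_rot: [3.142, -0.0, -3.003]
wrist_force: [-6.3, -2.2, 18.8]
width: 0.1
grasp_force: 9.3
clock: 15.68
position: [404.2, 287.8, 75.1]
tool_rot: [-3.142, -0.001, -3.003]
wrist_force: [-5.8, -0.9, 15.3]
width: 0.2
grasp_force: 8.0
```

```bash
python3 -m creep '[[[0,0,0.5],[0,0,0],0],[[0,0,0],[0,0,0],0]]'
```

```text
clock: 15.92
position: [403.7, 287.6, 74.1]
tool_rot: [-3.141, -0.002, -3.003]
wrist_force: [-7.7, 0.2, 13.3]
width: 0.1
grasp_force: 6.2
```

```bash
python3 -m creep '[[[0,0,0.5],[0,0,0],0],[[0,0,0],[0,0,0],0]]'
```

```text
clock: 16.18
position: [403.9, 287.6, 73.2]
tool_rot: [-3.141, -0.002, -3.003]
wrist_force: [-4.7, -0.1, 5.2]
width: 0.1
grasp_force: 2.8
```

```bash
python3 -m creep '[[[0,0,0.8],[0,0,0],0],[[0,0,0],[0,0,0],0]]'
```

```text
clock: 16.42
position: [404.6, 287.8, 72.3]
tool_rot: [-3.141, -0.001, -3.003]
wrist_force: [-0.3, -0.1, 1.5]
width: 0.1
grasp_force: 0.6
```

```bash
python3 -m creep '[[[0,0,0.8],[0,0,0],0],[[0,0,0],[0,0,0],0]]'
```

```text
clock: 16.68
position: [405.0, 287.9, 71.4]
tool_rot: [-3.142, 0.0, -3.003]
wrist_force: [-1.7, -0.6, 1.0]
width: 0.2
grasp_force: 0.4
```

```bash
python3 -m creep '[[[0,0,0.6],[0,0,0],0],[[0,0,0],[0,0,0],0]]'
```

```text
clock: 16.92
position: [404.9, 287.9, 71.0]
tool_rot: [-3.142, -0.0, -3.003]
wrist_force: [-3.0, -0.8, 5.1]
width: 0.1
grasp_force: 2.5
```

```bash
python3 -m creep '[[[0,0,0.5],[0,0,0],0],[[0,0,0],[0,0,0],0]]'
```

```text
clock: 17.18
position: [404.7, 287.8, 70.5]
tool_rot: [-3.142, -0.001, -3.003]
wrist_force: [-4.7, -1.6, 7.1]
width: -0.1
grasp_force: 3.2
```

```bash
python3 -m creep '[[[0,0,0.6],[0,0,0],0],[[0,0,0],[0,0,0],0]]'
```

```text
clock: 17.42
position: [404.6, 287.8, 70.2]
tool_rot: [-3.141, -0.001, -3.003]
wrist_force: [-5.6, -0.6, 10.4]
width: -0.4
grasp_force: 5.3
```

```bash
python3 -m creep '[[[0,0,0.5],[0,0,0],0],[[0,0,0],[0,0,0],0]]'
```

```text
clock: 17.68
position: [404.5, 287.8, 70.1]
tool_rot: [-3.141, -0.001, -3.003]
wrist_force: [-6.7, -1.3, 16.3]
width: 0.2
grasp_force: 7.8
```

Contact came at 77 mm, the force peaked at about 19 N, dropped to about 1 N, and the hard stop is at 70.1 mm, which matches the catch. I'll lift off and check.

```bash
python3 -m creep '[[[0,0,-4],[0,0,0],0],[[0,0,-20],[0,0,0],0],[[0,0,-60],[0,0,0],0],[[0,0,-60],[0,0,0],0],[[50,0,-20],[0,0,0],0]]'; python3 -m creep '[[[30,-40,0],[0,0,0],0],[[0,-50,0],[0,0,0],0],[[0,-50,0],[0,0,0],0],[[0,-40,0],[0,0,0],0],[[0,0,0],[0,0,0],0]]'; python3 -c "
from h import *
to(cr([0,0,100]));im=read_camera('scene')
S=lambda P:((px('scene',P)-[180,200])*3).round().tolist()
for a in(0,.05): print(a,S([cr([48-96*np.cos(a)+45*np.sin(a),y,26+96*np.sin(a)+45*np.cos(a)]) for y in(40,-40)]))
cv2.imwrite('pics/s7.png',cv2.resize(im[200:400,180:440],(780,600),interpolation=cv2.INTER_CUBIC)[:,:,::-1])"
```

```text
clock: 18.3
position: [359.4, 283.2, 237.4]
tool_rot: [3.137, 0.009, -3.005]
wrist_force: [-0.5, 0.6, -1.1]
width: -0.0
grasp_force: 0.0
clock: 18.92
position: [351.2, 96.6, 233.5]
tool_rot: [-3.141, 0.001, -3.007]
wrist_force: [-0.3, 0.3, -0.4]
width: -0.2
grasp_force: 0.0
pos [351.2  96.6 233.5] shift [-112.   181.2  133.5] turn [-0.02  0.06 -0.58] cradle [-112.  -181.2  233.5]
0 [[377.0, 475.0], [435.0, 360.0]]
0.05 [[373.0, 468.0], [431.0, 353.0]]
```

View pics/s7.png

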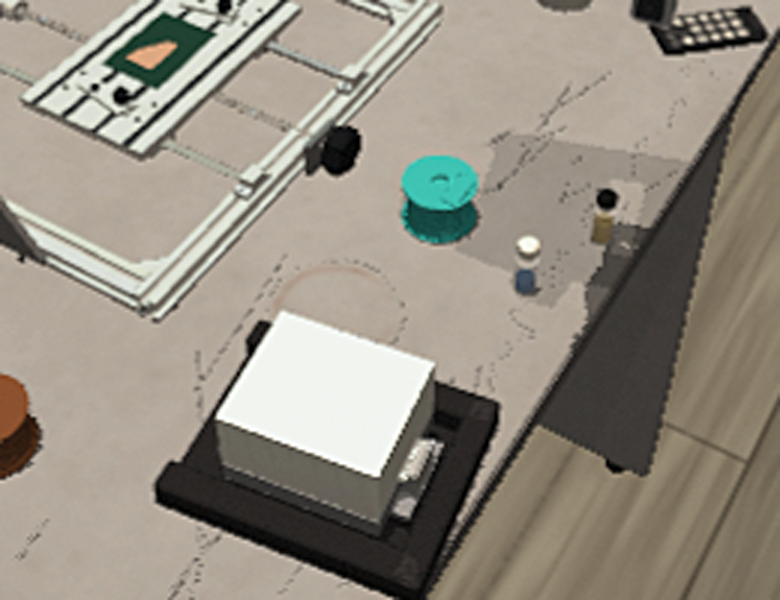

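The lid is shut: its front top corners at (378,475) and (435,362) match the prediction for angle 0, (377,475) and (435,360). The vials and remote look untouched. The tin is out of this view, but the arm never went near it.

```bash
python3 -c "
from rig import *
print(finish_job())"
```

```text
the job is handed in; nothing more can be done
None
```

The spool stands upright on the cushion in the middle of the case, and the lid is shut on its catch: the highest push I read was about 20 N, the shut position matched in the last picture, and the job is handed in at about 19 s.

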